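Load a mainshaft under the sprung roller of a clip holder

TASK

Take the ground mainshaft from its rest and slide it nose first along the vee of the spring clip holder, so that its nose pushes the sprung roller arm up and passes beneath it. Push on gently until the little sprung pin at the far end is fully pressed in and the shaft's tip bears on the rigid stop screw with about 10 N, no more than a firm finger's push, then let go so that the roller bears down on the shaft and it stays home. Leave the other parts on the shelf alone.

Things in the scene. Friction and masses are not known exactly. Their poses are not given: they have to be found in the camera images.
- shaft: ground steel mainshaft, 130 mm long, about 0.5 kg; x axis along it, to the nose. Origin on the axis in the middle of the thinner tail (24 mm diameter, 20 mm behind to 20 mm ahead of the origin): grip here, from above, across the axis, 60 N or more (the nose is heavy, centre of mass 40 mm ahead). From 20 to 92 mm ahead 30 mm in diameter, then a cone. Any roll about its axis
- nose (a point): centre of the flat tip (10 mm diameter) of the shaft's nose, 110 mm ahead of the shaft's origin; the nose cone is 18 mm long
- rest: low dark steel stand, fixed, 66 x 50 mm, two notched uprights 35 mm high in which the shaft lies level at the start, its axis 45 mm above the shelf, tail overhanging freely; origin under its centre, x axis along the shaft to the nose
- holder: spring clip holder of bright steel, fixed, on a base 56 mm wide. Origin on the shelf; x axis along the vee in the direction in which the shaft is pushed in (within 0.3 rad of straight away from the robot), y left, z up. In the oiled vee (friction about 0.3) the 30 mm part of the shaft lies level, its axis over y = 0 and 50 mm above the shelf
- mouth (a point): mouth of the holder's vee, on the axis of a shaft lying in it: 40 mm before the holder's origin, 50 mm above the shelf. The 90 degree vee runs from here 68 mm along the holder's x, open at this end and from above as far as the roller; sides 26 mm either side, up to 47 mm high. The base begins 3 mm before it, so at home the tail stays clear of the holder
- roller: steel roller, 18 mm in diameter, 16 mm wide, turning freely at the end of the hold-down arm; origin at its centre: at holder x = 10 mm, 67 mm above the shelf when the arm is down. The shaft in the vee must lift it about 7 mm; it presses with about 6 N
- hold_arm (a joint): angle of the sprung hold-down arm (75 mm from pivot to roller, pivot 85 mm along the holder's x, above the end block): 0 = down with nothing beneath, grows as the roller rises, about 0.09 with the shaft beneath it
- end_block: dark steel block at the far end of the holder, 30 mm wide; origin on its front face, on the vee's axis, holder x = 57 mm. It carries a stop screw: the flat 16 mm face of its head stands 4 to 26 mm before the block, set afresh and not measured. A 6 mm pin stands 4 mm out of the head on a soft spring (0.6 to 1.6 N); home = the tip has pressed it level with the rigid head
- bearing: matt grey clutch release bearing, a stepped ring 66 mm in diameter, 26 mm high; origin under its centre; leave alone
- fork_pad: bronze fork pad, 40 x 22 x 12 mm block with a stud; origin under its centre; leave alone
- handle_grip: black bakelite handle grip standing upright, 34 mm in diameter, 85 mm high; origin under its centre; leave alone
- bolt_plate: zinc-coated steel plate with two holes, 80 x 50 x 8 mm; origin under its centre; leave alone
Not all that is in view belongs to the job. Of the things that look like the holder, the middle-sized one is meant.

How it is judged:
By the outcome, as a careful person would: the job done as asked, in the order asked, and still so for the second after the job is handed in, with the robot touching nothing.
It also fails if it takes over 72 s, if anything falls off the work surface, if the arm or the gripper's body presses on something with over 40 N, if the wrist force passes 120 N, or if a joint passes its speed limit or range.

ROBOT

A 7-joint arm with a two-finger parallel gripper is mounted at the origin on the work surface. World frame = base frame: x ahead of the robot, y to its left, z up, the work surface at z = 0. Lengths are in m, angles in rad, forces in N, time in s.
With the tool pointing down it reaches from about 0.4 to 0.925 m from the base axis. Payload 5.6 kg.
Tool frame: the origin (TCP) lies on the centre line of the jaws, within the pads' length; the fingertips stand 8 mm ahead of it and the grasp point (between the pads) lies 11 mm behind it (env.tcp_to_tips is the distance from the TCP to the fingertips, in m); z points along the fingers, y is the line along which they close (so a half turn about z gives the same grasp; the last joint's range is limited). The gripper opens to 85 mm and grips with 20 to 120 N. Pads are 22 mm wide; open, the fingers measure 114 mm over their backs; the gripper's body (76 mm by 85 mm) begins 54 mm behind the grasp point. The pads swing forward as they close: fully open they stand 13 mm farther back than shut.
Start: joints at [-1.259, 0.468, -0.012, 1.603, 0.006, 1.071, -0.056], TCP at [0.226, 0.61, 0.239] pointing down, gripper open.
Joint ranges: [-2.53, 2.53], [-0.31, 2.02], [-1.57, 1.55], [0.28, 2.44], [-1.29, 4.43], [0.15, 1.84], [-2.92, 2.92]. Speed limits (rad/s): [2.57, 2.57, 3.14, 3.14, 3.14, 3.14, 3.14].

INTERFACE

Orientations are given as a unit quaternion [w, x, y, z].
In Python, from station import sensors, optics, finish_job, env gives the robot as it stands.
- The arm moves only by the tool step_arm, never from a script. Its argument "moves" is a list of rows, each a list of 7 numbers: the turn, a rotation vector about the tool's x, y, z in rad, then the shift along the tool's x, y, z in mm, then the opening, from -1 (shut) to 1 (fully open). A call has 1 to 5 rows; each row shifts and turns the commanded pose from where the row before left it, along the tool's axes as they then stand; what a row does not reach is not made up. A row lasts 1/10 s, in which the tool goes at most 50 mm and 8.59 degrees, less where a joint would pass 70% of its speed; a pose out of reach is approached as far as the arm can. A call with a gripper value outside its range is refused whole. The fingers move at their own pace and stop on an object; "newtons" is the grip in N (left out, the last holds). Time passes only in rows, so rows that do not move let the fingers close. It gives the time, the measured TCP pose, the force, the opening and the grip force at its end, in the units of the state.
- sensors.state(): the state, without advancing time (a new reading comes with each control period).
- optics.read_camera(name): name is "side" or "top"; returns the picture (400x640x3 uint8, blue, green, red); there is no depth.
- optics.get_calibration(name): a dict with "fx", "fy", "cx", "cy" (pixels), "k1" (the pictures are not rectified: a ray, as slopes to the right and down, at radius r is drawn at 1 + k1 r^2 times it, then the intrinsics apply), "cam_to_world" (4x4, takes a point from camera to world coordinates). Camera axes: x right, y down, z forward; pixel columns grow to the right and rows downward; lengths in m; the calibration is good to about 2 mm. A picture is of the moment at which its call begins. get_calibration takes no time and is no camera call.
- finish_job(): hands the job in; it is judged then, once.
The state is a dict: "time_s": time; "joint_positions": joint angles; "qvel": joint speeds; "joint_efforts": joint torques, N m; "position": TCP position; "tcp_rot": TCP orientation; "ft_force": force on the tool from outside, world axes, zero at the start; "moment": the same for the moment, N m; "width": finger opening in m; "gripper_force": force on a finger pad.
Only numpy, scipy, OpenCV 4.12 (cv2) and the standard library are available. Lean on these libraries where they do the work, as an engineer would, in place of code of your own. Each camera call takes 0.05 s, during which the arm holds its last target. There are 200 camera calls.

## Working session

There is one attempt and no reset: what is moved stays moved. The work goes in short steps, Python scripts to look and compute and a tool call to move; the robot and the scene stay as the last step left them, time stands still between calls to the robot, and variables do not carry over. Pictures are saved under pics/ and viewed, at most 13 in all, crops included, and the job is handed in when it is done.

Besides the shell and the picture viewer there is one more tool, called after "Emit:" as name(argument=value, ...), one argument or row to a line, values as JSON. step_arm: Moves the arm, as the interface text tells. Its arguments: {"type":"object","properties":{"moves":{"type":"array"},"newtons":{"type":"number"}},"required":["moves"]}

```bash
mkdir -p pics; ls
cat > h.py <<'E'
import numpy as np, cv2
from scipy.spatial.transform import Rotation as R
from station import sensors, optics, finish_job, env
def ray(name,px):
    c=optics.get_calibration(name)
    T=np.array(c["cam_to_world"])
    K=np.array([[c["fx"],0,c["cx"]],[0,c["fy"],c["cy"]],[0,0,1.]])
    p=cv2.undistortPoints(np.array(px,float).reshape(-1,1,2),K,np.array([c["k1"],0,0,0,0.]))[:,0]
    d=np.c_[p,np.ones(len(p))]@T[:3,:3].T
    return T[:3,3],d
def plane(name,px,z):
    o,d=ray(name,px); return o+d*((z-o[2])/d[:,2])[:,None]
def proj(name,P):
    c=optics.get_calibration(name); T=np.linalg.inv(np.array(c["cam_to_world"]))
    K=np.array([[c["fx"],0,c["cx"]],[0,c["fy"],c["cy"]],[0,0,1.]])
    return cv2.projectPoints(np.array(P,float).reshape(-1,1,3),cv2.Rodrigues(T[:3,:3])[0],T[:3,3],K,np.array([c["k1"],0,0,0,0.]))[0][:,0]
E
python3 - <<'E'
from h import *
for n in("top","side"):
    cv2.imwrite(f"pics/{n}0.png",optics.read_camera(n)); c=optics.get_calibration(n); print(n,{k:(np.round(v,3).tolist()) for k,v in c.items()})
print(sensors.state(),env.tcp_to_tips)
E
```

```text
pics
top {'fx': 451.053, 'fy': 451.053, 'cx': 313.389, 'cy': 199.032, 'k1': -0.053, 'cam_to_world': [[-0.029, -0.99, 0.135, 0.362], [-0.999, 0.027, -0.017, -0.001], [0.013, -0.135, -0.991, 1.116], [0.0, 0.0, 0.0, 1.0]]}
side {'fx': 520.204, 'fy': 520.204, 'cx': 318.316, 'cy': 197.937, 'k1': -0.047, 'cam_to_world': [[0.773, -0.331, 0.541, -0.259], [-0.633, -0.435, 0.64, -0.89], [0.023, -0.837, -0.546, 0.863], [0.0, 0.0, 0.0, 1.0]]}
{'time_s': 0.1, 'joint_positions': array([-1.25900257,  0.46831128, -0.01160326,  1.60351477,  0.00600932,
        1.07138458, -0.05626183]), 'qvel': array([-0.00140577, -0.00366029,  0.00144996, -0.0044484 , -0.00052128,
        0.00132367, -0.00290574]), 'joint_efforts': array([ 4.32127872e-04, -5.33525670e+01,  2.11904902e-02, -2.51968396e+01,
        1.14849274e-02,  4.33994734e-03,  4.30848019e-06]), 'position': array([0.22570496, 0.60904713, 0.23842612]), 'tcp_rot': array([-7.90919649e-05,  1.76478439e-01,  9.84304187e-01, -7.87893994e-04]), 'ft_force': array([0.20966514, 0.55180432, 0.0353895 ]), 'moment': array([ 0.05041847,  0.04400234, -0.01792964]), 'gripper_force': 0.0, 'width': 0.0853667049512933} 0.008
```

View pics/top0.png

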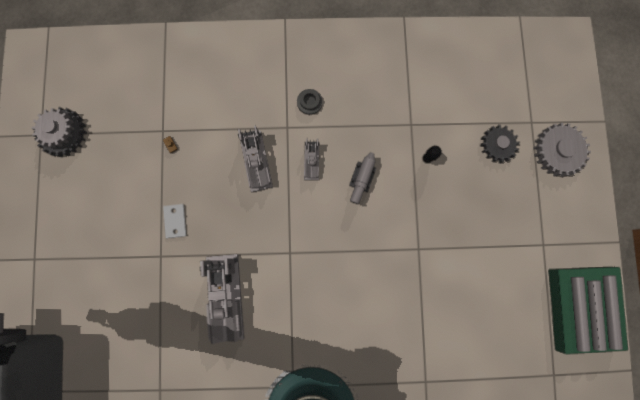

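View pics/side0.png

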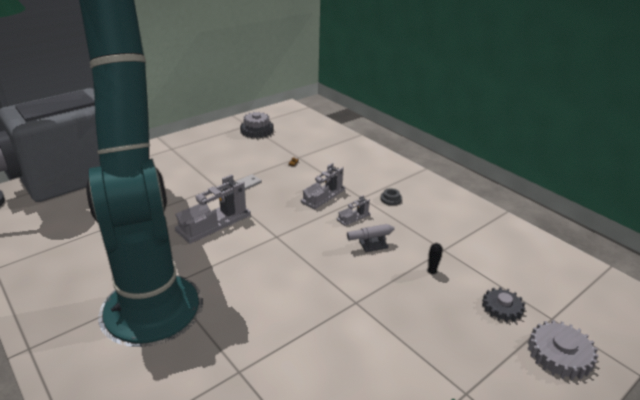

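Three holder-like things are in the top view: large at (222,297), middle at (255,160) and small at (312,160). The side view shows the same three at (215,205), (323,187) and (354,210). The middle-sized one at (255,160) is meant. The shaft is at (363,178), nose away from the robot. I'll confirm both in an enlarged crop.

Run:
```python
from h import *
a=cv2.imread("pics/top0.png")[110:220,230:390]; b=cv2.imread("pics/side0.png")[155:260,290:450]
a=cv2.resize(a,(800,550),interpolation=cv2.INTER_CUBIC)[:, :]
cv2.imwrite("pics/c1.png",a)
cv2.imwrite("pics/c2.png",cv2.resize(b,(800,525),interpolation=cv2.INTER_CUBIC))
```

```text
(no output)
```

View pics/c1.png

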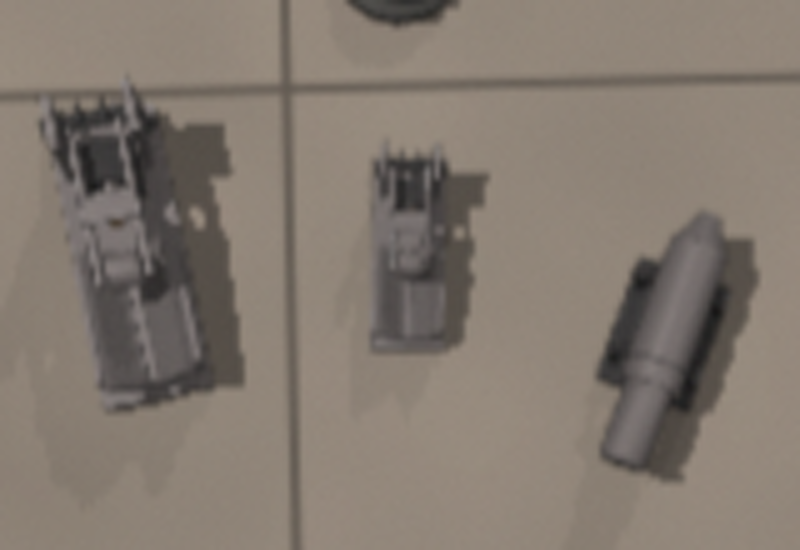

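View pics/c2.png

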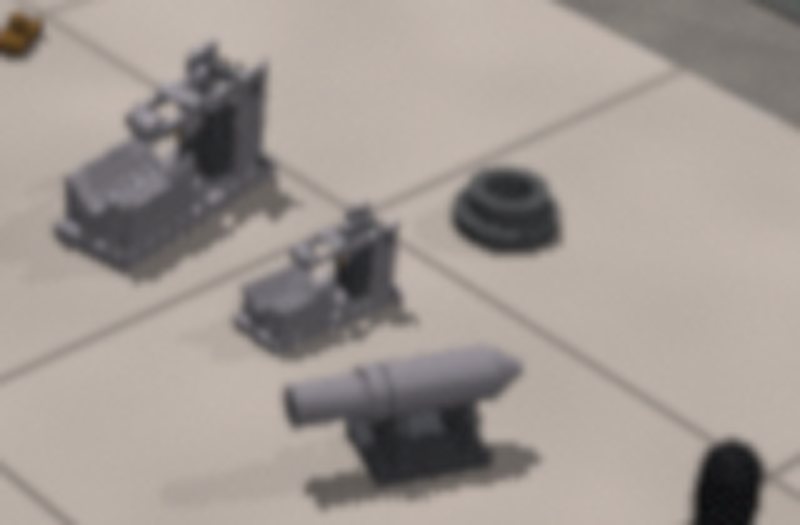

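The crops show the middle holder in the left of both, with its vee open toward the robot and the roller arm at the far half. It is clearly larger than its small neighbour. The shaft's nose is at about (371,153) in the top view and its tail end at about (355,202). I'll take one finer view with both side by side to measure.

Run:
```python
from h import *
ims=np.mean([optics.read_camera("top").astype(float) for _ in range(4)],0)
ims=np.clip(ims*1.5-40,0,255).astype(np.uint8)
def z(u,v): 
    c=cv2.resize(ims[v:v+72,u:u+50],(400,576),interpolation=cv2.INTER_CUBIC)
    for i in range(0,50,10): cv2.putText(c,str(u+i),(i*8,10),0,.35,(0,0,255)); cv2.line(c,(i*8+4,12),(i*8+4,18),(0,0,255))
    for i in range(0,72,10): cv2.putText(c,str(v+i),(0,i*8+4),0,.35,(0,0,255))
    return c
cv2.imwrite("pics/c3.png",np.hstack([z(232,123),z(340,143)]))
```

```text
(no output)
```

View pics/c3.png

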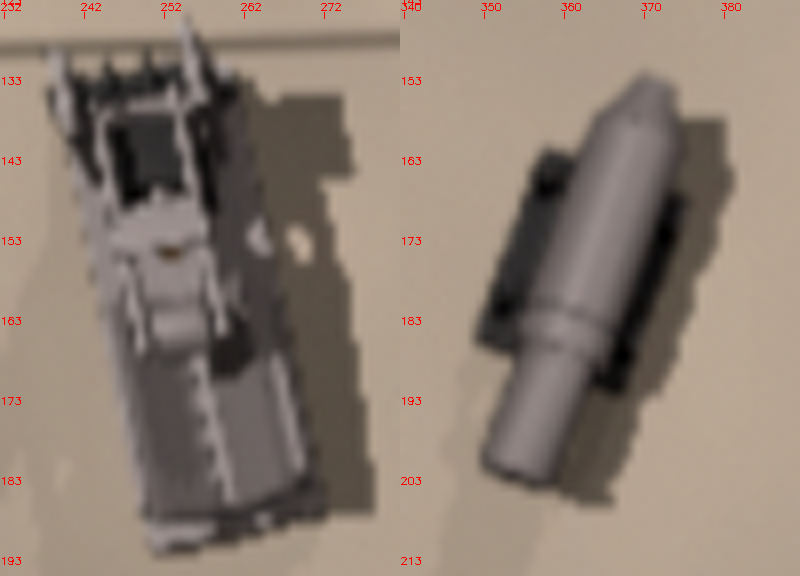

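The enlarged view shows the holder's vee root running from about (256.5,167) to (260.3,185), with its base front edge near (250.5,191.6) to (272.3,187.1). The shaft's tip is near (372.2,153) and its tail end near (354.1,201.9). I'll compute poses and overlay landmarks on both views as a check.

Run:
```python
from h import *
u=lambda x,y,o:(o[0]+x/8-.5,o[1]+y/8-.5)
H=(232,123);S=(290,143)
v=plane("top",[u(200,355,H),u(230,500,H)],.0288); d=v[0]-v[1]; print("vertex",v,"yaw",np.arctan2(d[1],d[0]))
b=plane("top",[u(152,553,H),u(326,517,H)],.0); print("base",b,np.linalg.norm(b[0]-b[1]),"mid",b.mean(0)); e=b[0]-b[1]; print("yaw",np.arctan2(-e[0],e[1]))
l=plane("top",[u(120,360,H),u(145,505,H)],.047); d=l[0]-l[1]; print("left",l,np.arctan2(d[1],d[0]))
r=plane("top",[u(278,355,H),u(303,470,H)],.047); d=r[0]-r[1]; print("right",r,np.arctan2(d[1],d[0]))
s=plane("top",[u(662,84,S),u(517,475,S)],.045); d=s[0]-s[1]; print("shaft",s,np.linalg.norm(d),np.arctan2(d[1],d[0]))
q=plane("top",[u(597,130,S),u(525,310,S),u(672,150,S),u(612,335,S),u(520,350,S),u(483,462,S),u(590,345,S),u(552,485,S)],.045)
for i in range(0,8,2): d=q[i]-q[i+1];print(q[i:i+2].round(4).tolist(),np.arctan2(d[1],d[0]))
```

```text
vertex [[0.5933577  0.1172186  0.0288    ]
 [0.54798631 0.10858371 0.0288    ]] yaw 0.18806685199601894
base [[0.53677754 0.13609751 0.        ]
 [0.54669009 0.08152695 0.        ]] 0.05546354650590037 mid [0.54173381 0.10881223 0.        ]
yaw 0.17968741156957466
left [[0.58861404 0.13938783 0.047     ]
 [0.5440553  0.13225902 0.047     ]] 0.15864236841329846
right [[0.58884682 0.09169952 0.047     ]
 [0.55341534 0.08470201 0.047     ]] 0.19498509511452608
shaft [[ 0.61698676 -0.166642    0.045     ]
 [ 0.49811808 -0.11732774  0.045     ]] 0.12869211287453383 -0.3932536454938875
[[0.6032, -0.1461, 0.045], [0.5482, -0.1218, 0.045]] -0.4163029218749849
[[0.5964, -0.1687, 0.045], [0.5399, -0.1478, 0.045]] -0.35429688243829266
[[0.536, -0.1198, 0.045], [0.5023, -0.1073, 0.045]] -0.3559430331465263
[[0.537, -0.141, 0.045], [0.4948, -0.1277, 0.045]] -0.3053937923900421
```

Emit:
step_arm(
  moves=[
    [0, 0, 0, -45, -20, 0, 1],
    [0, 0, 0, -45, -20, 0, 1],
    [0, 0, 0, -45, -20, 0, 1],
    [0, 0, 0, -45, -20, 0, 1],
    [0, 0, 0, -45, -20, 0, 1],
  ],
  newtons=80,
)

```text
time_s: 0.8
position: [0.4033, 0.4361, 0.2395]
tcp_rot: [0.0, 0.176, 0.984, 0.0]
ft_force: [0.8, 1.1, 0.2]
width: 0.0857
gripper_force: 0.0
```

Emit:
step_arm(
  moves=[
    [0, 0, 0, -25, -40, 0, 1],
    [0, 0, 0, -25, -40, 0, 1],
    [0, 0, 0, -25, -40, 0, 1],
    [0, 0, 0, -25, -40, 0, 1],
    [0, 0, 0, -25, -40, 0, 1],
  ],
)

```text
time_s: 1.3
position: [0.4499, 0.2047, 0.2395]
tcp_rot: [0.0, 0.176, 0.984, 0.0]
ft_force: [1.0, -0.6, -0.1]
width: 0.0855
gripper_force: 0.0
```

Emit:
step_arm(
  moves=[
    [0, 0, 0, -25, -40, 0, 1],
    [0, 0, 0, -25, -40, 0, 1],
    [0, 0, 0, -25, -40, 0, 1],
    [0, 0, 0, -25, -40, 0, 1],
    [0, 0, 0.03, -20, -30, 0, 1],
  ],
)

```text
time_s: 1.8
position: [0.4964, -0.0164, 0.2397]
tcp_rot: [0.0, 0.193, 0.981, -0.0]
ft_force: [0.1, 0.6, -0.2]
width: 0.0856
gripper_force: 0.0
```

Emit:
step_arm(
  moves=[
    [0, 0, 0, -29, -45, 0, 1],
    [0, 0, 0, -29, -45, 10, 1],
    [0, 0, 0, 0, 0, 50, 1],
    [0, 0, 0, 0, 0, 40, 1],
    [0, 0, 0, 0, 0, 0, 1],
  ],
)

```text
time_s: 2.3
position: [0.5109, -0.1103, 0.1356]
tcp_rot: [-0.005, 0.192, 0.981, -0.001]
ft_force: [-1.2, 0.8, -0.7]
width: 0.0857
gripper_force: 0.0
```

Run:
```python
from h import *
st=sensors.state(); print(st["position"],st["tcp_rot"])
a=optics.read_camera("top")[130:230,300:420]; b=optics.read_camera("side")[180:280,310:430]
f=lambda c:cv2.resize(c,(400,333),interpolation=cv2.INTER_CUBIC)
cv2.imwrite("pics/g1.png",np.hstack([f(a),f(b)]))
```

```text
[ 0.51089297 -0.11033081  0.13560602] [-5.17535674e-03  1.91618298e-01  9.81455688e-01 -6.12724425e-04]
```

View pics/g1.png

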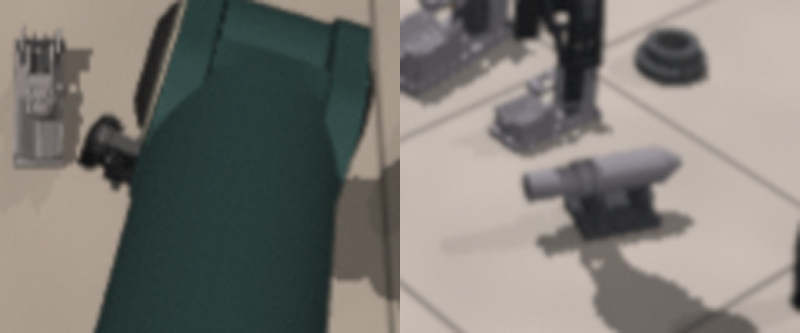

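The top view is covered by the arm. The side view shows the shaft clear, with its tail end at about (349,236) and tip at about (394,228), and the fingers still off to its left. I'll check the shaft's position from the side.

Run:
```python
from h import *
f=lambda x,y:(310+(x-400)*.3-.35,180+y*.3-.35)
print([f(531,187),f(681,161)]); s=plane("side",[f(531,187),f(681,161)],.045); print(s,np.arctan2(*(s[0]-s[1])[[1,0]]),np.linalg.norm(s[0]-s[1]))
print(proj("side",[[.4981,-.1173,.045],[.617,-.1666,.045]]))
st=sensors.state(); M=R.from_quat(st["tcp_rot"],scalar_first=True); print(st["position"],M.as_matrix().round(3), M.inv().apply(np.array([.516,-.125,.034])-st["position"])*1000)
```

```text
[(348.95, 235.75), (393.95, 227.95000000000002)]
[[ 0.50101717 -0.11770785  0.045     ]
 [ 0.61938524 -0.16568688  0.045     ]] 2.756493324099888 0.12772230178436997
[[348.01150041 236.09043605]
 [393.57693357 228.43654423]]
[ 0.51493029 -0.11070173  0.14046757] [[-0.927  0.375 -0.001]
 [ 0.375  0.927 -0.   ]
 [ 0.001 -0.    -1.   ]] [ -6.42692761 -12.80630828 106.46887401]
```

Emit:
step_arm(
  moves=[
    [0, 0, 0, -7, -13, 0, 1],
    [0, 0, 0, 0, 0, 20, 1],
    [0, 0, 0, 0, 0, 20, 1],
    [0, 0, 0, 0, 0, 0, 1],
    [0, 0, 0, 0, 0, 0, 1],
  ],
)

```text
time_s: 2.9
position: [0.5176, -0.1261, 0.1019]
tcp_rot: [0.001, 0.191, 0.982, 0.0]
ft_force: [0.7, 1.0, 0.5]
width: 0.0852
gripper_force: 0.0
```

Emit:
step_arm(
  moves=[
    [0, 0, 0, 0, 0, 30, 1],
    [0, 0, 0, 0, 0, 25, 1],
    [0, 0, 0, 0, 0, 13, 1],
    [0, 0, 0, 0, 0, 0, 1],
    [0, 0, 0, 0, 0, 0, 0],
  ],
)

```text
time_s: 3.4
position: [0.5174, -0.1258, 0.0333]
tcp_rot: [0.001, 0.191, 0.982, -0.0]
ft_force: [0.2, -0.1, 0.1]
width: 0.0733
gripper_force: 0.0
```

Emit:
step_arm(
  moves=[
    [0, 0, 0, 0, 0, 0, -0.2],
    [0, 0, 0, 0, 0, 0, -0.3],
    [0, 0, 0, 0, 0, 0, -0.4],
    [0, 0, 0, 0, 0, 0, -0.4],
    [0, 0, 0, 0, 0, 0, -0.4],
  ],
  newtons=80,
)

```text
time_s: 3.9
position: [0.5165, -0.1253, 0.0323]
tcp_rot: [0.0, 0.191, 0.982, 0.0]
ft_force: [-0.7, -0.1, -0.1]
width: 0.0253
gripper_force: 0.0
```

Emit:
step_arm(
  moves=[
    [0, 0, 0, 0, 0, 0, -1],
    [0, 0, 0, 0, 0, 0, -1],
    [0, 0, 0, 0, 0, 0, -1],
    [0, 0, 0, 0, 0, 0, -1],
    [0, 0, 0, 0, 0, 0, -1],
  ],
  newtons=90,
)

```text
time_s: 4.4
position: [0.5164, -0.1252, 0.0322]
tcp_rot: [-0.0, 0.191, 0.982, 0.0]
ft_force: [-1.7, 0.8, 5.8]
width: 0.0218
gripper_force: 87.8
```

Emit:
step_arm(
  moves=[
    [0, 0, 0, 0, 0, -3, -1],
    [0, 0, 0, 0, 0, -7, -1],
    [0, 0, 0, 0, 0, -20, -1],
    [0, 0, 0, 0, 0, -30, -1],
    [0, 0, 0, 0, 0, -20, -1],
  ],
)

```text
time_s: 4.9
position: [0.516, -0.1256, 0.1132]
tcp_rot: [-0.0, 0.192, 0.981, -0.0]
ft_force: [0.2, 0.8, -4.5]
width: 0.0215
gripper_force: 88.5
```

Emit:
step_arm(
  moves=[
    [0, 0, 0, 0, 0, -10, -1],
    [0, 0, 0, 0, 0, 0, -1],
    [0, 0, 0, 0, 0, 0, -1],
  ],
)

```text
time_s: 5.2
position: [0.5156, -0.1251, 0.1213]
tcp_rot: [-0.001, 0.191, 0.982, 0.0]
ft_force: [0.4, 0.1, -5.8]
width: 0.0219
gripper_force: 88.5
```

Run:
```python
from h import *
st=sensors.state(); print(st["position"],st["tcp_rot"],st["moment"],st["ft_force"],st["width"],st["joint_positions"].round(2))
M=R.from_quat(st["tcp_rot"],scalar_first=True); p=st["position"]+M.apply([0,0,-.011])
P=[p+M.apply([-a,0,0]) for a in(-.02,.02,.092,.11)]; pr=proj("side",P); print(pr)
im=optics.read_camera("side"); cv2.imwrite("pics/full2.png",im); o=pr.mean(0).astype(int)-[60,50]; o=np.maximum(o,0)
c=cv2.resize(im[o[1]:o[1]+100,o[0]:o[0]+120],(720,600),interpolation=cv2.INTER_CUBIC)
for q in pr: cv2.circle(c,tuple(int(v) for v in (q-o+.5)*6),3,(0,0,255),1)
print(o); cv2.imwrite("pics/l1.png",c)
```

```text
[ 0.51557158 -0.12507246  0.12125317] [-8.44671035e-04  1.91187528e-01  9.81553165e-01  1.29856210e-05] [0.07814907 0.23460321 0.0189387 ] [ 0.43521203  0.05685885 -5.77555737] 0.02189966236678394 [-0.1   0.44  0.34  2.01 -0.21  0.73  1.56]
[[349.6824942  208.495223  ]
 [364.55819735 206.15794049]
 [390.71669299 202.04491525]
 [397.13373382 201.03535048]]
[315 154]
```

View pics/l1.png

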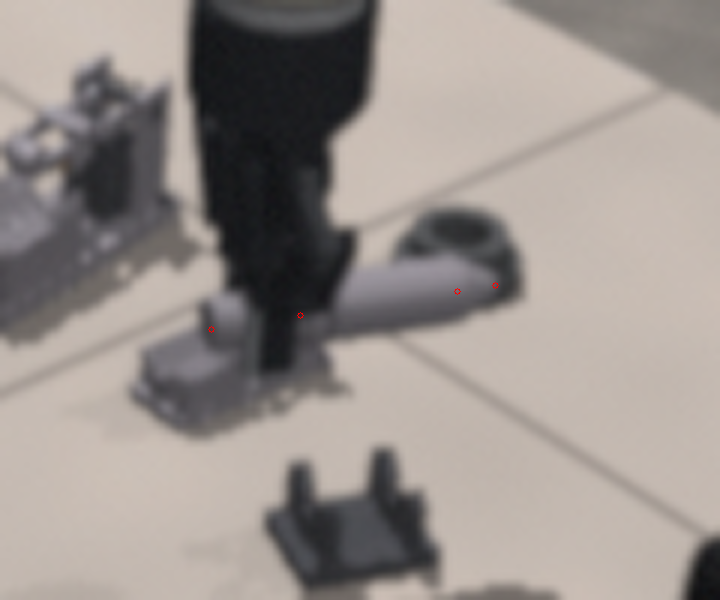

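The shaft is held level in the jaws, with its tip at about (398,200). The rest is empty below, and the axis sits about 2 mm above my predicted dots. Next I'll cross-check the holder from the side view and compute the move.

Run:
```python
from h import *
f=lambda x,y:(290+x/5-.4,155+y/5-.4)
b=plane("side",[f(56,234),f(130,276),f(276,184)],0.); print(b)
d=b[2]-b[1]; print("yaw",np.arctan2(d[1],d[0]),"mid",b[:2].mean(0),np.linalg.norm(b[0]-b[1]),np.linalg.norm(d))
im=cv2.imread("pics/full2.png"); yaw=.18; o=np.array([.584,.1155]); c,s=np.cos(yaw),np.sin(yaw)
W=lambda x,y,z:[o[0]+c*x-s*y,o[1]+s*x+c*y,z]
pts=[W(-.043,.028,0),W(-.043,-.028,0),W(-.04,0,.0288),W(.028,0,.0288),W(-.04,.026,.047),W(-.04,-.026,.047),W(.028,-.026,.047),W(.01,0,.067),W(.01,-.008,.067),W(.057,-.015,.05)]
def crop(im,n,u,v):
    k=cv2.resize(im[v:v+75,u:u+50],(400,600),interpolation=cv2.INTER_CUBIC)
    for q in proj(n,pts): cv2.circle(k,tuple(int(t) for t in (q-[u,v]+.5)*8),2,(0,0,255),-1)
    return k
cv2.imwrite("pics/h1.png",np.hstack([crop(im,"side",298,140),crop(cv2.imread("pics/top0.png"),"top",232,123)]))
```

```text
[[0.54216455 0.13967316 0.        ]
 [0.54939992 0.07800552 0.        ]
 [0.6852706  0.10143858 0.        ]]
yaw 0.17078582166462658 mid [0.54578224 0.10883934 0.        ] 0.062090652466606916 0.13787656973400086
```

View pics/h1.png

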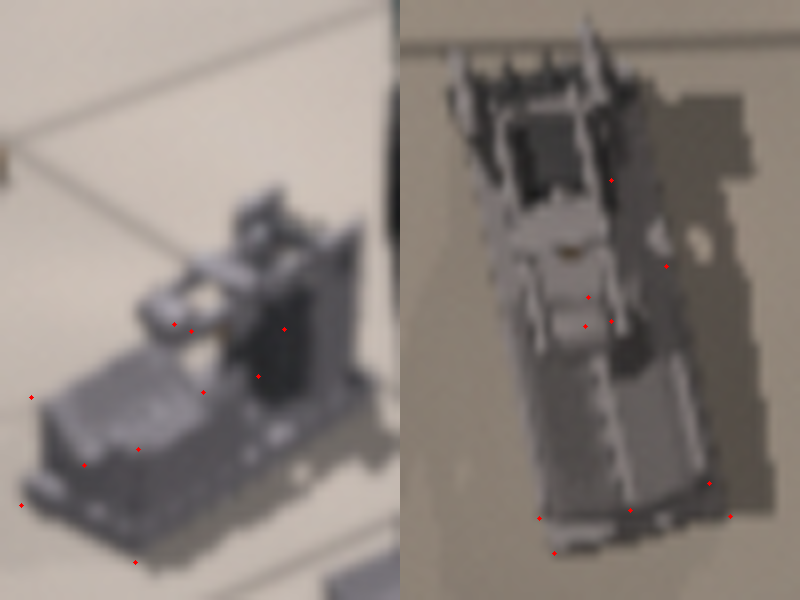

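Emit:
step_arm(
  moves=[
    [0, 0, 0, 20, 18, 0, -1],
    [0, 0, 0, 34, 32, 0, -1],
    [0, 0, 0, 34, 32, 0, -1],
    [0, 0, 0, 34, 32, 0, -1],
    [0, 0, 0, 34, 30, 0, -1],
  ],
)

```text
time_s: 5.75
position: [0.4242, 0.0681, 0.1212]
tcp_rot: [-0.001, 0.191, 0.982, -0.0]
ft_force: [0.8, 1.0, -4.1]
width: 0.022
gripper_force: 88.8
```

Emit:
step_arm(
  moves=[
    [0, 0, -0.08, 14, 12, 0, -1],
    [0, 0, -0.13, 0, 0, 0, -1],
    [0, 0, -0.13, 0, 0, 0, -1],
    [0, 0, -0.13, 0, 0, 0, -1],
    [0, 0, -0.094, 0, 0, 0, -1],
  ],
)

```text
time_s: 6.25
position: [0.417, 0.0826, 0.1213]
tcp_rot: [-0.001, -0.092, 0.996, -0.0]
ft_force: [0.4, -0.7, -5.1]
width: 0.0217
gripper_force: 88.9
```

Emit:
step_arm(
  moves=[
    [0, 0, 0, 0, 0, 0, -1],
    [0, 0, 0, 0, 0, 0, -1],
  ],
)

```text
time_s: 6.45
position: [0.4172, 0.0825, 0.1215]
tcp_rot: [-0.001, -0.088, 0.996, -0.0]
ft_force: [0.0, 0.4, -5.3]
width: 0.0215
gripper_force: 88.9
```

```bash
cat >> h.py <<'E'
HO=np.array([.584,.1155]);HY=.18
def rel(o=HO,yaw=HY):
    st=sensors.state();M=R.from_quat(st["tcp_rot"],scalar_first=True);m=M.as_matrix()
    c,s=np.cos(yaw),np.sin(yaw);d=st["position"][:2]-o
    print("t",st["time_s"],"nose x,y mm",((np.array([c*d[0]+s*d[1],-s*d[0]+c*d[1]]))*1000+[110,0]).round(2),"axis z",(st["position"][2]*1000+12.8).round(2))
    f=st["ft_force"];print("shaft yaw",np.arctan2(-m[1,0],-m[0,0]).round(4),"pitch(nose up)",-m[2,0].round(4),"F holder frame",np.round([c*f[0]+s*f[1],-s*f[0]+c*f[1],f[2]],2),"mom",st["moment"].round(2),"pos",st["position"].round(4),"w",round(st["width"],4))
E
python3 -c "
from h import *
rel();print(sensors.state()['joint_positions'].round(2))"
```

```text
t 6.45 nose x,y mm [-60.05  -2.6 ] axis z 134.35
shaft yaw 0.1765 pitch(nose up) -0.0012 F holder frame [ 0.11  0.36 -5.3 ] mom [-0.02  0.19 -0.01] pos [0.4172 0.0825 0.1215] w 0.0215
[-0.43  0.28  0.18  2.24 -0.08  0.64  1.55]
```

Emit:
step_arm(
  moves=[
    [0, 0, -0.0035, 0, 1.5, 25, -1],
    [0, 0, 0, 0, 0, 30, -1],
    [0, 0, 0, 0, 0, 26, -1],
    [0, 0, 0, 0, 0, 0, -1],
    [0, 0, 0, 0, 0, 0, -1],
  ],
)

```text
time_s: 6.95
position: [0.4171, 0.0842, 0.041]
tcp_rot: [-0.001, -0.091, 0.996, -0.0]
ft_force: [0.2, 0.3, -4.1]
width: 0.0217
gripper_force: 88.9
```

Run:
```python
from h import *
rel()
im=optics.read_camera("side"); u,v=255,140
k=cv2.resize(im[v:v+95,u:u+100],(600,570),interpolation=cv2.INTER_CUBIC)
t=optics.read_camera("top")[120:215,232:265]
cv2.imwrite("pics/m1.png",np.hstack([k,cv2.resize(t,(198,570),interpolation=cv2.INTER_CUBIC)]))
```

```text
t 6.95 nose x,y mm [-59.83  -0.88] axis z 53.83
shaft yaw 0.1815 pitch(nose up) -0.0012 F holder frame [ 0.29  0.29 -4.1 ] mom [-0.01  0.19 -0.03] pos [0.4171 0.0842 0.041 ] w 0.0217
```

View pics/m1.png

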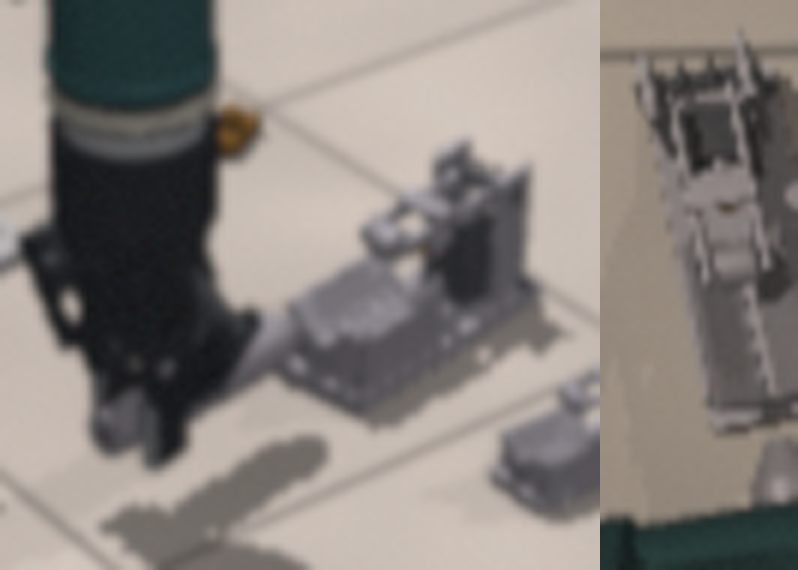

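The top crop shows the nose tip just before the mouth at about (261,193), in line with the vee root. The roller arm is down. I'll enter the vee about 4 mm high, then lower.

Emit:
step_arm(
  moves=[
    [0, 0, 0, -12, 0.5, 0, -1],
    [0, 0, 0, -12, 0, 0, -1],
    [0, 0, 0, -12, 0, 0, -1],
    [0, 0, 0, -12, 0, 0, -1],
    [0, 0, 0, 0, 0, 0, -1],
  ],
)

```text
time_s: 7.55
position: [0.4671, 0.0943, 0.0415]
tcp_rot: [0.002, -0.091, 0.996, 0.0]
ft_force: [-0.5, -0.2, -4.4]
width: 0.0217
gripper_force: 88.9
```

Emit:
step_arm(
  moves=[
    [0, 0, 0, 0, 0, 1.5, -1],
    [0, 0, 0, 0, 0, 0, -1],
    [0, 0, 0, 0, 0, 0, -1],
  ],
)

```text
time_s: 7.85
position: [0.4635, 0.0937, 0.0394]
tcp_rot: [-0.001, -0.091, 0.996, -0.0]
ft_force: [-0.5, -0.0, -4.9]
width: 0.0217
gripper_force: 89.0
```

```bash
python3 -c "
from h import *
rel()"
```

```text
t 7.85 nose x,y mm [-12.44   0.12] axis z 52.22
shaft yaw 0.1829 pitch(nose up) -0.001 F holder frame [-0.45  0.06 -4.86] mom [0.01 0.27 0.01] pos [0.4635 0.0937 0.0394] w 0.0217
```

Lowering in half-millimetre steps and watching the force.

Emit:
step_arm(
  moves=[
    [0, 0, 0, 0, 0, 0.7, -1],
    [0, 0, 0, 0, 0, 0, -1],
    [0, 0, 0, 0, 0, 0, -1],
  ],
)

```text
time_s: 8.15
position: [0.464, 0.0938, 0.0389]
tcp_rot: [-0.0, -0.091, 0.996, 0.0]
ft_force: [0.1, 0.8, -3.5]
width: 0.0216
gripper_force: 89.0
```

Emit:
step_arm(
  moves=[
    [0, 0, 0, 0, 0, 0.5, -1],
    [0, 0, 0, 0, 0, 0, -1],
    [0, 0, 0, 0, 0, 0, -1],
  ],
)

```text
time_s: 8.45
position: [0.4642, 0.0938, 0.0385]
tcp_rot: [0.0, -0.091, 0.996, 0.0]
ft_force: [-1.1, 1.0, -3.5]
width: 0.0218
gripper_force: 89.1
```

Emit:
step_arm(
  moves=[
    [0, 0, 0, 0, 0, 0.5, -1],
    [0, 0, 0, 0, 0, 0, -1],
    [0, 0, 0, 0, 0, 0, -1],
  ],
)

```text
time_s: 8.75
position: [0.4643, 0.0939, 0.038]
tcp_rot: [0.0, -0.091, 0.996, 0.0]
ft_force: [-1.5, 1.0, -3.0]
width: 0.0219
gripper_force: 89.2
```

```bash
python3 -c "
from h import *
rel()"
```

```text
t 8.75 nose x,y mm [-11.62   0.16] axis z 50.77
shaft yaw 0.1829 pitch(nose up) 0.0002 F holder frame [-1.24  1.29 -2.98] mom [0.35 0.26 0.16] pos [0.4643 0.0939 0.038 ] w 0.0219
```

Emit:
step_arm(
  moves=[
    [0, 0, 0, 0, 0.7, 0, -1],
    [0, 0, 0, 0, 0, 0, -1],
    [0, 0, 0, 0, 0, 0, -1],
  ],
)

```text
time_s: 9.05
position: [0.4644, 0.0942, 0.0379]
tcp_rot: [0.0, -0.091, 0.996, -0.0]
ft_force: [0.4, -0.6, -3.2]
width: 0.0215
gripper_force: 89.3
```

Emit:
step_arm(
  moves=[
    [0, 0, 0, 0, 0, 0.5, -1],
    [0, 0, 0, 0, 0, 0, -1],
    [0, 0, 0, 0, 0, 0, -1],
  ],
)

```text
time_s: 9.35
position: [0.4643, 0.0943, 0.0375]
tcp_rot: [0.0, -0.091, 0.996, -0.0]
ft_force: [-0.7, -0.5, -2.6]
width: 0.0214
gripper_force: 89.3
```

```bash
python3 -c "
from h import *
rel()"
```

```text
t 9.35 nose x,y mm [-11.54   0.53] axis z 50.27
shaft yaw 0.1822 pitch(nose up) 0.0004 F holder frame [-0.78 -0.41 -2.61] mom [-0.06  0.04 -0.05] pos [0.4643 0.0943 0.0375] w 0.0214
```

Emit:
step_arm(
  moves=[
    [0, 0, 0, -4, 0, 0, -1],
    [0, 0, 0, -4, 0, 0, -1],
    [0, 0, 0, -4, 0, 0, -1],
    [0, 0, 0, 0, 0, 0, -1],
  ],
)

```text
time_s: 9.75
position: [0.4772, 0.0967, 0.0375]
tcp_rot: [0.001, -0.091, 0.996, 0.0]
ft_force: [1.3, -0.2, -2.1]
width: 0.022
gripper_force: 89.3
```

Emit:
step_arm(
  moves=[
    [0, 0, 0, -4, 0, 0, -1],
    [0, 0, 0, -4, 0, 0, -1],
    [0, 0, 0, -4, 0, 0, -1],
    [0, 0, 0, 0, 0, 0, -1],
  ],
)

```text
time_s: 10.15
position: [0.4889, 0.0989, 0.0375]
tcp_rot: [0.001, -0.091, 0.996, 0.0]
ft_force: [1.0, -1.6, -1.7]
width: 0.0216
gripper_force: 89.4
```

```bash
python3 -c "
from h import *
rel()"
```

```text
t 10.15 nose x,y mm [13.47  0.7 ] axis z 50.34
shaft yaw 0.1825 pitch(nose up) 0.0017 F holder frame [ 0.67 -1.77 -1.71] mom [-0.19 -0.06 -0.03] pos [0.4889 0.0989 0.0375] w 0.0216
```

Emit:
step_arm(
  moves=[
    [0, 0, 0, -3, -0.3, 0, -1],
    [0, 0, 0, -3, 0, 0, -1],
    [0, 0, 0, -3, 0, 0, -1],
    [0, 0, 0, 0, 0, 0, -1],
  ],
)

```text
time_s: 10.55
position: [0.4918, 0.0994, 0.0367]
tcp_rot: [-0.005, -0.091, 0.996, -0.0]
ft_force: [-12.3, -2.7, 8.3]
width: 0.0217
gripper_force: 90.4
```

```bash
python3 -c "
from h import *
rel()"
```

```text
t 10.55 nose x,y mm [16.43  0.66] axis z 49.48
shaft yaw 0.1831 pitch(nose up) -0.0105 F holder frame [-12.54  -0.45   8.33] mom [-0.46  2.3  -0.02] pos [0.4918 0.0994 0.0367] w 0.0217
```

Emit:
step_arm(
  moves=[
    [0, 0, 0, 0, 0, -1, -1],
    [0, 0, 0, 0, 0, 0, -1],
    [0, 0, 0, 0, 0, 0, -1],
  ],
)

```text
time_s: 10.85
position: [0.4922, 0.0995, 0.0375]
tcp_rot: [-0.005, -0.092, 0.996, -0.0]
ft_force: [-11.4, -2.1, 3.5]
width: 0.0215
gripper_force: 90.3
```

```bash
python3 -c "
from h import *
rel()"
```

```text
t 10.85 nose x,y mm [16.86  0.66] axis z 50.32
shaft yaw 0.1833 pitch(nose up) -0.0092 F holder frame [-1.154e+01  1.000e-02  3.520e+00] mom [-0.4   1.92  0.1 ] pos [0.4922 0.0995 0.0375] w 0.0215
```

Emit:
step_arm(
  moves=[
    [0, -0.008, 0, 0, 0, -0.7, -1],
    [0, 0, 0, 0, 0, 0, -1],
    [0, 0, 0, 0, 0, 0, -1],
  ],
)

```text
time_s: 11.15
position: [0.4926, 0.0996, 0.038]
tcp_rot: [-0.0, -0.091, 0.996, 0.0]
ft_force: [-8.4, -0.8, -1.2]
width: 0.0216
gripper_force: 89.8
```

```bash
python3 -c "
from h import *
rel()"
```

```text
t 11.15 nose x,y mm [17.21  0.71] axis z 50.76
shaft yaw 0.1832 pitch(nose up) -0.0005 F holder frame [-8.39  0.76 -1.17] mom [-0.34  1.65  0.02] pos [0.4926 0.0996 0.038 ] w 0.0216
```

Emit:
step_arm(
  moves=[
    [0, 0, 0, -2, 0, -0.2, -1],
    [0, 0, 0, -2, 0, 0, -1],
    [0, 0, 0, 0, 0, 0, -1],
    [0, 0, 0, 0, 0, 0, -1],
  ],
)

```text
time_s: 11.55
position: [0.4962, 0.1002, 0.038]
tcp_rot: [-0.001, -0.091, 0.996, -0.0]
ft_force: [-8.0, -1.1, -2.0]
width: 0.0214
gripper_force: 89.8
```

```bash
python3 -c "
from h import *
rel()"
```

```text
t 11.55 nose x,y mm [20.93  0.68] axis z 50.79
shaft yaw 0.1832 pitch(nose up) -0.0012 F holder frame [-8.05  0.35 -2.02] mom [-0.36  1.81  0.06] pos [0.4962 0.1002 0.038 ] w 0.0214
```

Emit:
step_arm(
  moves=[
    [0, 0, 0, -2, 0, 0, -1],
    [0, 0, 0, -2, 0, 0, -1],
    [0, 0, 0, 0, 0, 0, -1],
    [0, 0, 0, 0, 0, 0, -1],
  ],
)

```text
time_s: 11.95
position: [0.499, 0.1007, 0.0377]
tcp_rot: [-0.002, -0.092, 0.996, -0.0]
ft_force: [-10.5, -2.0, -0.2]
width: 0.0218
gripper_force: 89.8
```

Emit:
step_arm(
  moves=[
    [0, 0, 0, -2, 0, 0, -1],
    [0, 0, 0, -1, 0, 0, -1],
    [0, 0, 0, 0, 0, 0, -1],
    [0, 0, 0, 0, 0, 0, -1],
  ],
)

```text
time_s: 12.35
position: [0.5048, 0.1019, 0.0384]
tcp_rot: [0.001, -0.091, 0.996, 0.0]
ft_force: [-5.1, -0.4, -3.4]
width: 0.0215
gripper_force: 89.7
```

```bash
python3 -c "
from h import *
rel()"
```

```text
t 12.35 nose x,y mm [29.62  0.84] axis z 51.16
shaft yaw 0.1832 pitch(nose up) 0.0023 F holder frame [-5.1   0.52 -3.42] mom [-0.2   1.18  0.02] pos [0.5048 0.1019 0.0384] w 0.0215
```

Emit:
step_arm(
  moves=[
    [0, 0.002, 0, -1, 0, 0.3, -1],
    [0, 0, 0, -1, 0, 0, -1],
    [0, 0, 0, -1, 0, 0, -1],
    [0, 0, 0, 0, 0, 0, -1],
    [0, 0, 0, 0, 0, 0, -1],
  ],
)

```text
time_s: 12.85
position: [0.508, 0.1025, 0.0382]
tcp_rot: [0.0, -0.091, 0.996, 0.0]
ft_force: [-4.8, -0.3, -3.3]
width: 0.0216
gripper_force: 89.7
```

```bash
python3 -c "
from h import *
rel()"
```

```text
t 12.85 nose x,y mm [32.89  0.83] axis z 50.98
shaft yaw 0.1832 pitch(nose up) 0.0008 F holder frame [-4.82  0.55 -3.35] mom [-0.18  1.19  0.05] pos [0.508  0.1025 0.0382] w 0.0216
```

Emit:
step_arm(
  moves=[
    [0, 0, 0, -1, 0, 0, -1],
    [0, 0, 0, -1, 0, 0, -1],
    [0, 0, 0, -1, 0, 0, -1],
    [0, 0, 0, 0, 0, 0, -1],
  ],
)

```text
time_s: 13.25
position: [0.5113, 0.1032, 0.0383]
tcp_rot: [0.001, -0.091, 0.996, 0.0]
ft_force: [-5.5, -0.8, -3.3]
width: 0.0214
gripper_force: 89.7
```

Emit:
step_arm(
  moves=[
    [0, 0, 0, -1, 0, 0, -1],
    [0, 0, 0, -1, 0, 0, -1],
    [0, 0, 0, -1, 0, 0, -1],
    [0, 0, 0, 0, 0, 0, -1],
  ],
)

```text
time_s: 13.65
position: [0.5144, 0.1037, 0.0383]
tcp_rot: [0.001, -0.091, 0.996, 0.0]
ft_force: [-4.8, -0.4, -3.4]
width: 0.0219
gripper_force: 89.6
```

```bash
python3 -c "
from h import *
rel()"
```

```text
t 13.65 nose x,y mm [39.4   0.87] axis z 51.13
shaft yaw 0.1831 pitch(nose up) 0.0019 F holder frame [-4.82  0.42 -3.42] mom [-0.1   1.22  0.05] pos [0.5144 0.1037 0.0383] w 0.0219
```

Emit:
step_arm(
  moves=[
    [0, 0, 0, -1, 0, 0, -1],
    [0, 0, 0, -1, 0, 0, -1],
    [0, 0, 0, -1, 0, 0, -1],
    [0, 0, 0, 0, 0, 0, -1],
  ],
)

```text
time_s: 14.05
position: [0.5157, 0.1039, 0.0381]
tcp_rot: [-0.001, -0.091, 0.996, 0.0]
ft_force: [-9.7, -0.4, -0.5]
width: 0.0216
gripper_force: 89.6
```

Emit:
step_arm(
  moves=[
    [0, 0, 0, -1, 0, 0, -1],
    [0, 0, 0, -1, 0, 0, -1],
    [0, 0, 0, 0, 0, 0, -1],
    [0, 0, 0, 0, 0, 0, -1],
  ],
)

```text
time_s: 14.45
position: [0.5156, 0.1039, 0.0379]
tcp_rot: [-0.003, -0.092, 0.996, -0.0]
ft_force: [-14.7, -1.8, 3.1]
width: 0.0217
gripper_force: 90.0
```

```bash
python3 -c "
from h import *
rel()"
```

```text
t 14.45 nose x,y mm [40.67  0.83] axis z 50.68
shaft yaw 0.1835 pitch(nose up) -0.0058 F holder frame [-14.78   0.9    3.08] mom [-0.38  2.85  0.13] pos [0.5156 0.1039 0.0379] w 0.0217
```

Emit:
step_arm(
  moves=[
    [0, -0.005, 0, -0.3, 0, -0.5, -1],
    [0, 0, 0, 0, 0, 0, -1],
    [0, 0, 0, 0, 0, 0, -1],
  ],
)

```text
time_s: 14.75
position: [0.5157, 0.1039, 0.038]
tcp_rot: [-0.001, -0.092, 0.996, 0.0]
ft_force: [-12.3, -2.6, -0.6]
width: 0.0218
gripper_force: 89.9
```

Run:
```python
from h import *
rel()
im=optics.read_camera("side"); u,v=270,140
k=cv2.resize(im[v:v+75,u:u+80],(640,600),interpolation=cv2.INTER_CUBIC)
cv2.imwrite("pics/n1.png",k)
```

```text
t 14.75 nose x,y mm [40.75  0.79] axis z 50.78
shaft yaw 0.1833 pitch(nose up) -0.0011 F holder frame [-12.58  -0.4   -0.64] mom [-0.38  2.72  0.08] pos [0.5157 0.1039 0.038 ] w 0.0218
```

View pics/n1.png

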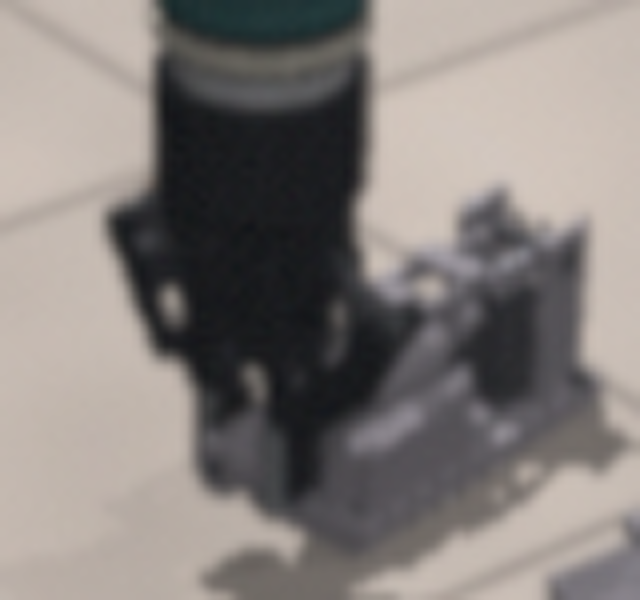

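The picture shows the shaft in the vee under the raised roller arm, its nose before the end block at about (330,182). I'll add a little push to reach about 10 N at the tip.

Emit:
step_arm(
  moves=[
    [0, -0.002, 0, -1, 0, -0.2, -1],
    [0, 0, 0, 0, 0, 0, -1],
    [0, 0, 0, 0, 0, 0, -1],
  ],
)

```text
time_s: 15.1
position: [0.5157, 0.1039, 0.0379]
tcp_rot: [-0.001, -0.092, 0.996, 0.0]
ft_force: [-15.1, -1.9, 1.2]
width: 0.0217
gripper_force: 89.9
```

```bash
python3 -c "
from h import *
rel()"
```

```text
t 15.1 nose x,y mm [40.74  0.84] axis z 50.75
shaft yaw 0.1834 pitch(nose up) -0.0013 F holder frame [-15.21   0.84   1.21] mom [-0.46  3.06  0.12] pos [0.5157 0.1039 0.0379] w 0.0217
```

Emit:
step_arm(
  moves=[
    [0, 0, 0, 1.5, 0, 0, -1],
    [0, 0, 0, 1, 0, 0, -1],
    [0, 0, 0, 0, 0, 0, -1],
    [0, 0, 0, 0, 0, 0, -1],
  ],
)

```text
time_s: 15.5
position: [0.5157, 0.1039, 0.0382]
tcp_rot: [0.002, -0.091, 0.996, 0.0]
ft_force: [-8.7, -1.8, -5.9]
width: 0.0218
gripper_force: 89.5
```

```bash
python3 -c "
from h import *
rel()"
```

```text
t 15.5 nose x,y mm [40.78  0.84] axis z 51.04
shaft yaw 0.1832 pitch(nose up) 0.004 F holder frame [-8.85 -0.18 -5.94] mom [-0.25  1.96  0.02] pos [0.5157 0.1039 0.0382] w 0.0218
```

Emit:
step_arm(
  moves=[
    [0, 0.004, 0, 0, 0, 0.5, -1],
    [0, 0, 0, 0, 0, 0, -1],
    [0, 0, 0, 0, 0, 0, -0.5],
    [0, 0, 0, 0, 0, 0, -0.4],
    [0, 0, 0, 0, 0, 0, -0.3],
  ],
)

```text
time_s: 16.0
position: [0.522, 0.1049, 0.0401]
tcp_rot: [0.007, -0.091, 0.996, 0.001]
ft_force: [-1.1, 0.8, -0.3]
width: 0.03
gripper_force: 0.2
```

Emit:
step_arm(
  moves=[
    [0, 0, 0, 0, 0, 0, -0.1],
    [0, 0, 0, 0, 0, 0, 0.1],
    [0, 0, 0, 0, 0, 0, 0.2],
    [0, 0, 0, 0, 0, 0, 0.2],
    [0, 0, 0, 0, 0, 0, 0.2],
  ],
)

```text
time_s: 16.5
position: [0.5202, 0.1045, 0.0394]
tcp_rot: [0.005, -0.091, 0.996, 0.0]
ft_force: [0.2, -0.3, 0.2]
width: 0.0517
gripper_force: 0.0
```

```bash
python3 -c "
from h import *
rel()"
```

```text
t 16.5 nose x,y mm [45.24  0.56] axis z 52.24
shaft yaw 0.1825 pitch(nose up) 0.0094 F holder frame [ 0.17 -0.29  0.2 ] mom [ 0.02  0.02 -0.01] pos [0.5202 0.1045 0.0394] w 0.0517
```

Emit:
step_arm(
  moves=[
    [0, 0, 0, 3, 0, -10, 0.2],
    [0, 0, 0, 0, 0, -25, 0.2],
    [0, 0, 0, 0, 0, -40, 0.2],
    [0, 0, 0, 0, 0, -50, 0.2],
    [0, 0, 0, 30, -20, -35, 0.2],
  ],
)

```text
time_s: 17.0
position: [0.4929, 0.0814, 0.2028]
tcp_rot: [0.008, -0.093, 0.996, 0.001]
ft_force: [0.9, 0.7, 0.5]
width: 0.0512
gripper_force: 0.0
```

Emit:
step_arm(
  moves=[
    [0, 0, 0, 0, -45, 0, 0.2],
    [0, 0, 0, 0, -45, 0, 0.2],
    [0, 0, 0, 0, -45, 0, 0.2],
    [0, 0, 0, 0, -45, 0, 0.2],
    [0, 0, 0, 0, -45, 0, 0.2],
  ],
)

```text
time_s: 17.5
position: [0.5307, -0.1442, 0.1998]
tcp_rot: [0.005, -0.091, 0.996, 0.001]
ft_force: [1.8, 0.4, 0.6]
width: 0.0514
gripper_force: 0.0
```

Run:
```python
from h import *
a=optics.read_camera("side")[140:215,290:350]; b=optics.read_camera("top")[123:198,232:272]
f=lambda c:cv2.resize(c,(c.shape[1]*8,600),interpolation=cv2.INTER_CUBIC)
cv2.imwrite("pics/z1.png",np.hstack([f(a),f(b)]))
```

```text
(no output)
```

View pics/z1.png

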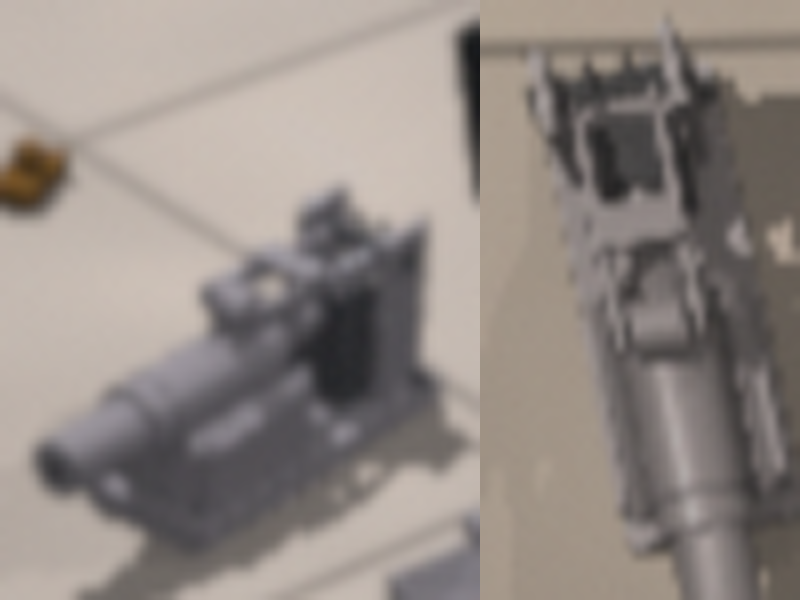

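Run:
```python
from h import *
c,s=np.cos(HY),np.sin(HY)
print(proj("side",[[HO[0]+c*x,HO[1]+s*x,.05] for x in(-.095,-.0895,-.084)]))
```

```text
[[295.38354154 199.17377877]
 [296.685837   198.39375945]
 [297.98195384 197.61745084]]
```

The final picture shows the shaft lying in the vee with the roller resting on it. Its tail end is at about (296.7,198), where an unmoved home position should put it.

Emit:
step_arm(
  moves=[
    [0, 0, 0, 0, 0, 0, 0.2],
    [0, 0, 0, 0, 0, 0, 0.2],
    [0, 0, 0, 0, 0, 0, 0.2],
  ],
)

```text
time_s: 17.9
position: [0.5308, -0.1409, 0.199]
tcp_rot: [0.005, -0.092, 0.996, 0.001]
ft_force: [0.6, 0.4, -0.3]
width: 0.0512
gripper_force: 0.0
```

```bash
python3 -c "
from h import *
print(finish_job())"
```

```text
the job is handed in; nothing more can be done
None
```

I slid the shaft along the middle-sized holder's vee, under the roller, until it stopped hard with about 10 N at the tip (estimated: 15 N on the wrist less about 5 N of drag). I then let go and handed the job in at 17.9 s with the roller resting on the shaft and the arm clear; the pin was too soft to feel, so I take it as pressed in from the rigid stop.

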